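# Unload the dowel-drilling jig

### The arm

A 6-joint arm with a two-finger parallel gripper is mounted at the origin on the work surface. World frame = base frame: x ahead of the robot, y to its left, z up, the work surface at z = 0. Lengths are in m, angles in rad, forces in N, time in s.
With the tool pointing down it reaches from about 0.375 to 0.9 m from the base axis. Payload 3.1 kg.
Tool frame: the origin (TCP) lies at the very end of the fingers, on their centre line; the grasp point (between the pads) lies 19 mm behind it; z points along the fingers, y is the line along which they close (so a half turn about z gives the same grasp; the last joint's range is limited). The gripper opens to 87 mm and grips with 3 to 60 N. Pads are 19 mm wide; open, the fingers measure 117 mm over their backs; the gripper's body (75 mm by 190 mm) begins 51 mm behind the grasp point.
Start: joints at [1.065, 0.527, 1.433, -0, 1.181, -0.178], TCP at [0.201, 0.592, 0.223] pointing down, gripper open.
Joint ranges: [-3.08, 3.08], [-0.75, 2.2], [0.22, 2.44], [-1.43, 4.57], [0, 2.65], [-2.85, 2.85]. Speed limits (rad/s): [2.79, 2.79, 3.14, 3.14, 3.14, 3.14].

### API

Orientations are given as a unit quaternion [x, y, z, w].
In Python, from rig import status, viewer, robot gives the robot as it stands.
- The arm moves only by the tool arm_command, never from a script. Its arguments are lists of equal length, an entry for each row: "delta_rot": the turn, a rotation vector about the tool's x, y, z in degrees, a list of three; "delta_pos": the shift along the tool's x, y, z in m, a list of three; "gripper": the closure, from -1 (fully open) to 1 (shut). In form: {"delta_rot": [[rx, ry, rz], ...], "delta_pos": [[dx, dy, dz], ...], "gripper": [gripper, ...]}. A call has 1 to 12 rows; each row is the pose to reach, as a shift and turn from the pose commanded when the call began, along the tool's axes at that moment; what a row does not reach only later rows make up. A row lasts 1/12 s, in which the tool goes at most 41.7 mm and 7.16 degrees, less where a joint would pass 70% of its speed; a pose out of reach is approached as far as the arm can. A call with a gripper value outside its range is refused whole. The fingers move at their own pace and stop on an object; "grip_force" is the grip in N (left out, the last holds). Time passes only in rows, so rows that repeat a pose let the fingers close. It gives the time, the measured TCP pose, the force, the opening and the grip force at its end, in the units of the state.
- status.get_obs(): the state, without advancing time (a new reading comes with each control period).
- viewer.camera(name): name is "side" or "top"; returns a dict with "pixels" (480x640x3 uint8, blue, green, red), "fx", "fy", "cx", "cy" (pixels), "k1" (the pictures are not rectified: a ray, as slopes to the right and down, at radius r is drawn at 1 + k1 r^2 times it, then the intrinsics apply), "pose" (4x4, takes a point from camera to world coordinates). Camera axes: x right, y down, z forward; pixel columns grow to the right and rows downward; lengths in m; the calibration is good to about 2 mm. A picture is of the moment at which its call begins. There is no depth.
- robot.hand_in(): hands the job in; it is judged then, once.
The state is a dict: "time": time; "q": joint angles; "joint_velocities": joint speeds; "joint_torque": joint torques, N m; "position": TCP position; "tool_rot": TCP orientation; "ft_force": force on the tool from outside, world axes, zero at the start; "moment": the same for the moment, N m; "grip_width": finger opening in m; "grip_force": force on a finger pad.
Only numpy, scipy, OpenCV 4.12 (cv2) and the standard library are available. Lean on these libraries where they do the work, as an engineer would, in place of code of your own. Each camera call takes 0.05 s, during which the arm holds its last target. There are 200 camera calls.

### The job

Unload the drilling jig: turn the three captive wing screws loose one after another, lift the bushing plate off by its handle and set it down gently, right way up, in the middle of the grey non-slip mat. Then squeeze the ratchet lever to its post so that the pawl lifts, slide the clamp bar well back, take out the drilled oak rail and lay it flat in the plywood tray beside the finished one, holes up. Leave the other tools and the finished rail where they lie.

Things in the scene. Friction and masses are not known exactly. Their poses are not given: they have to be found in the camera images.
- jig: Drilling jig, fixed: plywood base 256 x 295 x 12 mm (origin under its centre, z up). Plate and rail centred at jig x 0, y +60 mm. End blocks at |x| 76..120, y -15..135, 52 mm high, locating pins 6 mm higher round the plate's edges. Fence stops at |x| 48..74, y 82..102, 38 mm high: free between them beside the rail's middle. Clamp bar on the -y side, slides along y.
- plate: Loose aluminium bushing plate 220 (x) x 130 x 6 mm, about 0.65 kg, axes as the jig's at the start, its underside (origin at its centre) 52 mm above the bench on the end blocks. Captive wing screws at plate (x, y) mm: screw0 (-94, -42), screw1 (-94, 42), screw2 (94, 0). Their T feet reach 15 mm below: set down, it stands on them, underside 15 mm up. Four drill bushings stand 10 mm proud.
- plate_handle (a point): Centre of the plate's black handle bar, 43 mm straight above the plate's origin: 96 mm long along the plate's x, 14 mm wide (y), 14 mm high, on two pillars at x +-40 mm. 30 mm free beneath it. Pinch it across its 14 mm at its middle.
- screw0_wing (a point): Grip point of wing screw 0: the wing is an upright steel bar 50 mm long along this point's x, 12 mm thick along its y, 26 mm high (from 14 mm below to 12 mm above this point); the plate's top is 21.5 mm below this point. The point turns with the screw about z.
- screw1_wing (a point): As screw0_wing, for wing screw 1.
- screw2_wing (a point): As screw0_wing, for wing screw 2.
- screw0 (a joint): Angle of wing screw 0 (rad), 0.0 to 0.3 at the start. 0: tight, wing along the plate's x. Loosens anticlockwise seen from above, growing to a stop at 1.6; from 1.3 up (wing along the plate's y within 15 degrees) its foot passes the slot and lets go of the jig. Friction about 0.08 N m; stays where it is left.
- screw1 (a joint): As screw0, for wing screw 1.
- screw2 (a joint): As screw0, for wing screw 2.
- clamp (a joint): How far the clamp bar is slid back along the jig's -y (m): 0 with its jaw against the rail, 0.05 at its rear stop. Friction about 2 N. The jaw (60 mm wide) has a lip that laps 7 mm over the rail's top edge. Barred by the ratchet in the backward direction while the pawl is down.
- clamp_post (a point): Point on the clamp bar's fixed upright grip post (steel, 24 mm wide along x, 8 mm thick along y, top 98 mm above the bench), 80 mm above the bench, at jig x 0, y -32 mm with the clamp closed; it moves with the clamp. Axes as the jig's.
- pawl (a joint): Angle of the ratchet pawl (rad): 0 down in the rack, 0.25 fully lifted (stop); from 0.16 it clears the teeth. Sprung down: 3 to 6 N on the lever. Squeeze lever and post together from above (fingers closing along the jig's y) and keep squeezing while sliding back.
- pawl_lever (a point): Middle of the pawl's upright finger lever, 18 mm wide (x), 8 mm thick (y), top 98 mm above the bench, 25 mm behind (-y of) clamp_post and 80 mm above the bench; squeezed, it swings about 11 mm towards the post. Lever and post then measure 22 mm over both, and 33 mm when not squeezed.
- rail_mid (a point): Centre of the oak rail to be taken out: 146 mm (along its x) x 44 mm (y) x 26 mm high, about 0.12 kg, lying flat on the jig's base between the end blocks (3 mm play each end), under the bushing plate; four drilled holes in its top face. This point is 13 mm above its underside.
- pad: The grey ribbed non-slip mat, fixed, 280 mm (x) x 200 mm (y) x 3 mm; origin at the centre of its underside.
- tray: Open plywood tray, fixed, 240 mm (x) x 200 mm (y), walls 6 mm thick and 32 mm high, floor 6 mm thick; origin at the centre of its underside. The finished rail lies along its -y side, parallel to its x; the other half (about y -35..+90 mm) is free.
- rail2_mid (a point): Centre of the finished rail already in the tray (same size as the other, near tray y -65 mm). Leave it in its place.
- hammer: Hammer lying on the bench, 300 mm long, bystander; origin under its middle.
- chisel: Wood chisel lying on the bench, 240 mm long, bystander.
- plane: Steel block plane, 165 x 50 x 60 mm, bystander.
- glue: White glue bottle standing upright, 68 mm across, 190 mm tall, bystander.
- tape: Tape measure, 75 x 70 x 36 mm, bystander.

How it is judged:
On the way, in this order (a step that is already met when the one before it is completed fails the run):
1. all three wing screws are turned loose while the plate still sits on the jig (value of joint each of screw0, screw1, screw2 above 1.25 rad and distance of plate from where it was at the start of the episode below 0.01 m), for 0.1 s.
2. the bushing plate is lifted clear of the jig (distance of plate from where it was at the start of the episode above 0.06 m), for 0.1 s.
3. the clamp bar is slid back from the rail (value of joint clamp above 0.035 m), for 0.1 s.
4. the rail is lifted out of the jig (distance of rail_mid from where it was at the start of the episode above 0.06 m), for 0.1 s.
At the end, for the whole second after the job is handed in: Plate level and upright (7 degrees) at rest, its centre within 50 mm of the mat's; clamp bar at least 35 mm back; rail at rest flat on the tray floor, holes up (7 degrees), its centre within 50 mm of the tray's lengthwise and 85 mm crosswise (horizontal distance between plate and pad below 0.05 m and height (world z) of plate below 0.03 m and angle between each of plate, rail_mid's own z axis and vertical below 0.12 rad and value of joint clamp above 0.035 m and x of rail_mid in the frame of tray between -0.05 and 0.05 m and y of rail_mid in the frame of tray between -0.085 and 0.085 m and height (world z) of rail_mid below 0.025 m and linear speed of each of plate, rail below 0.02 m/s); the robot touches nothing.
It fails at once if the plate is forced up while a screw is still tight (z of plate in the frame of jig above 0.064 m and distance of plate from where it was at the start of the episode below 0.03 m and value of joint any of screw0, screw1, screw2 below 1 rad).
It fails at once if the rail is dragged up out of the jig while still clamped (z of rail_mid in the frame of jig above 0.05 m and horizontal distance between rail_mid and jig below 0.09 m and value of joint clamp below 0.02 m).
It fails at once if the plate is dropped onto the mat (horizontal distance between plate and pad below 0.1 m and height (world z) of plate below 0.06 m and linear speed of plate above 0.8 m/s).
It fails at once if the rail is dropped into the tray (horizontal distance between rail_mid and tray below 0.1 m and height (world z) of rail_mid below 0.06 m and linear speed of rail above 0.8 m/s).
It fails at once if a bystanding tool or the finished rail is pushed more than 30 mm, or that rail tipped (distance of any of hammer, chisel, plane, glue, tape, rail2_mid from where it was at the start of the episode above 0.03 m or angle between rail2_mid's own z axis and vertical above 0.2 rad).
It also fails if it takes over 72 s, if anything falls off the work surface, if the arm or the gripper's body presses on something with over 40 N, if the wrist force passes 120 N, or if a joint passes its speed limit or range.

## Working session

There is one attempt and no reset: what is moved stays moved. The work goes in short steps, Python scripts to look and compute and a tool call to move; the robot and the scene stay as the last step left them, time stands still between calls to the robot, and variables do not carry over. Pictures are saved under pics/ and viewed, at most 10 in all, crops included, and the job is handed in when it is done.

Besides the shell and the picture viewer there is one more tool, called after "Emit:" by a JSON object that holds its "name" and its "arguments", one argument or row to a line. arm_command: Moves the arm, as the interface text tells. Its arguments: {"type":"object","properties":{"delta_rot":{"type":"array","items":{"type":"array","items":{"type":"number"}}},"delta_pos":{"type":"array","items":{"type":"array","items":{"type":"number"}}},"gripper":{"type":"array","items":{"type":"number"}},"grip_force":{"type":"number"}},"required":["delta_rot","delta_pos","gripper"]}

```bash
mkdir -p pics
cat > h.py <<'E'
import numpy as np, cv2, json
from rig import status, viewer, robot
def shot(cam,fn):
    c=viewer.camera(cam); cv2.imwrite('pics/'+fn+'.png',c['pixels'])
    d={k:np.array(v).tolist() for k,v in c.items() if k!='pixels'}
    json.dump(d,open(cam+'.json','w')); return c
def load(cam): return json.load(open(cam+'.json'))
def ray(c,u,v):
    x=(u-c['cx'])/c['fx'];y=(v-c['cy'])/c['fy']
    p,q=x,y
    for _ in range(30):
        s=1+c['k1']*(p*p+q*q); p,q=x/s,y/s
    T=np.array(c['pose']); return T[:3,3],T[:3,:3]@np.array([p,q,1])
def atz(c,u,v,z):
    o,d=ray(c,u,v); return o+d*(z-o[2])/d[2]
def proj(c,P):
    T=np.array(c['pose']);p=T[:3,:3].T@(np.array(P)-T[:3,3]);a,b=p[0]/p[2],p[1]/p[2]
    s=1+c['k1']*(a*a+b*b); return c['cx']+c['fx']*a*s,c['cy']+c['fy']*b*s
E
python3 - <<'E'
from h import *
for n in('top','side'):
    c=shot(n,n+'0'); print(n,c['fx'],c['k1'],np.round(c['pose'],3).tolist())
o=status.get_obs(); print(o)
E
```

```text
top 527.785905977026 -0.13512017602305923 [[-0.021, -0.996, 0.092, 0.499], [-1.0, 0.019, -0.021, 0.041], [0.02, -0.092, -0.996, 1.378], [0.0, 0.0, 0.0, 1.0]]
side 476.15184348201996 -0.0821345108401053 [[0.9, -0.239, 0.363, 0.156], [-0.435, -0.513, 0.74, -0.859], [0.009, -0.825, -0.566, 0.775], [0.0, 0.0, 0.0, 1.0]]
{'time': 0.1, 'q': array([ 1.06551681e+00,  5.28373278e-01,  1.43374454e+00, -1.61978799e-06,
        1.18140618e+00, -1.78500228e-01]), 'joint_velocities': array([-8.03951925e-04,  2.96207742e-05, -3.95684331e-03,  1.57807685e-04,
        1.52171825e-03,  1.68243443e-03]), 'joint_torque': array([-7.22428267e-04, -4.40985775e+01, -1.77149230e+01,  6.34684274e-02,
        5.34146593e-02, -2.25147909e-05]), 'position': array([0.2002769 , 0.59136136, 0.22167887]), 'tool_rot': array([ 1.62663253e-01,  9.86681171e-01, -9.10031667e-04, -3.23053124e-04]), 'ft_force': array([-0.04060848,  0.80826546, -0.73996245]), 'moment': array([0.02731619, 0.00534889, 0.05153098]), 'grip_force': 0.0, 'grip_width': 0.08686464283173369}
```

View pics/top0.png

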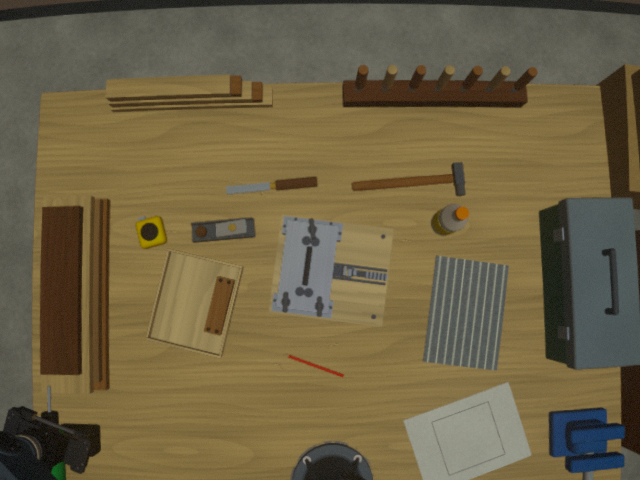

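View pics/side0.png

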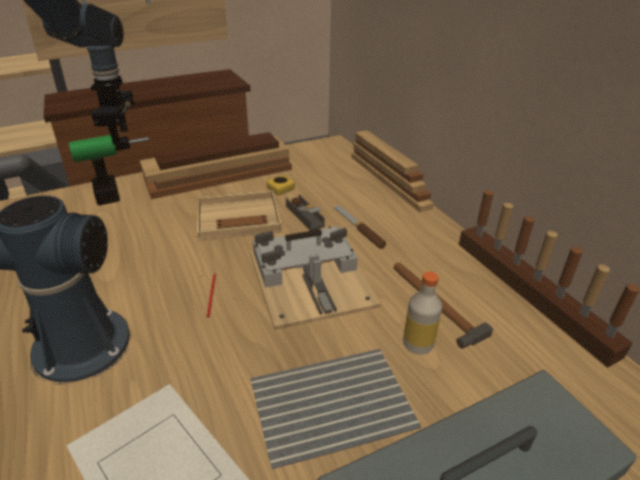

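The top view shows the jig around (333,271) with its clamp to the right, so jig x is up in the image (about world +x). The tray corners are near (172,251), (243,265), (221,357) and (148,338). The mat corners are near (437,256), (508,264), (497,369) and (424,361). The side view confirms this layout. Next I'll look at the jig enlarged.

Run:
```python
from h import *
im=cv2.imread('pics/top0.png')[210:330,260:400]
cv2.imwrite('pics/jig0.png',cv2.convertScaleAbs(cv2.resize(im,None,fx=5,fy=5,interpolation=cv2.INTER_CUBIC),alpha=1.7))
c=load('top')
for n,z,ps in(('tray',.032,[(172,251),(243,265),(221,357),(148,338)]),('pad',.003,[(437,256),(508,264),(497,369),(424,361)]),('base',.012,[(394,228),(382,326)])):
    P=np.array([atz(c,u,v,z)[:2] for u,v in ps]); print(n,P.round(4).tolist(),P.mean(0).round(4), [np.degrees(np.arctan2(*(P[i]-P[(i+1)%len(P)])[::-1])).round(1) for i in range(len(P))])
print(atz(c,307,267,.095),atz(c,451,219,.1))
```

```text
tray [[0.604, 0.401], [0.5648, 0.2176], [0.3326, 0.2764], [0.3823, 0.4641]] [0.4709 0.3398] [np.float64(77.9), np.float64(-14.2), np.float64(-104.8), np.float64(164.1)]
pad [[0.5796, -0.2884], [0.5539, -0.4813], [0.2774, -0.4402], [0.3064, -0.2449]] [ 0.4293 -0.3637] [np.float64(82.4), np.float64(-8.4), np.float64(-98.4), np.float64(171.0)]
base [[0.6549, -0.1749], [0.4011, -0.1359]] [ 0.528  -0.1554] [np.float64(-8.7), np.float64(171.3)]
[0.55392965 0.05372597 0.095     ] [ 0.66475146 -0.30417746  0.1       ]
```

View pics/jig0.png

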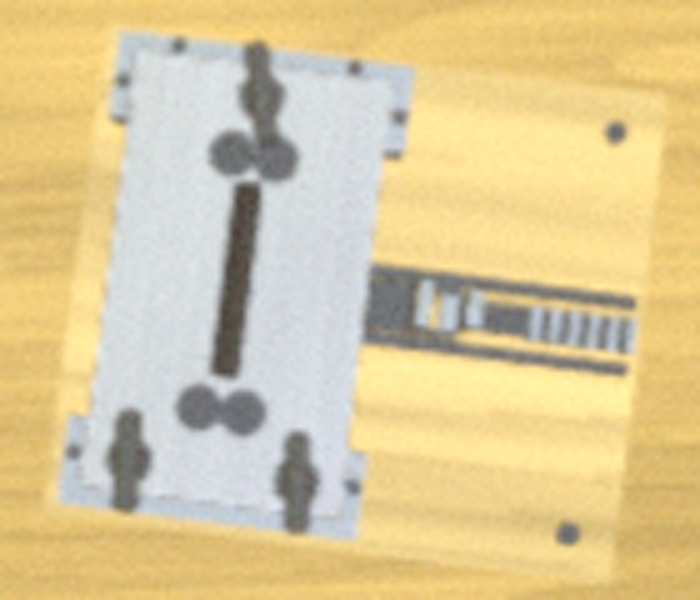

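The enlarged view shows the handle from (247,183) to (226,376) and the wings near (262,90), (128,460) and (297,483). The lever and post are near (425-475,305). I'll fit the jig pose from these points.

```bash
cat > fit.py <<'E'
from h import *
from scipy.optimize import least_squares
c=load('top')
W=.0915
obs=[((48,60,102),(247,183)),((-48,60,102),(226,376)),((128,-147.5,12),(666,92)),((-128,-147.5,12),(612,582)),
((94,60,91),(263,89)),((-94,102,91),(127,460)),((-94,18,91),(297,482))]
def w(p,j):
    a=p[2];return np.array([p[0]+np.cos(a)*j[0]-np.sin(a)*j[1],p[1]+np.sin(a)*j[0]+np.cos(a)*j[1],j[2]])
px=lambda q:np.array([260+(q[0]+.5)/5-.5,210+(q[1]+.5)/5-.5])
f=lambda p:np.concatenate([proj(c,w(p,np.array(j)/1e3))-px(q) for j,q in obs])
r=least_squares(f,[.53,-.01,-.15])
E
python3 - <<'E'
from fit import *
p=r.x; print('jig',p.round(4),np.degrees(p[2]).round(2),r.fun.round(2))
for n,j in(('plate',(0,60,58)),('s0',(-94,18,79.5)),('s1',(-94,102,79.5)),('s2',(94,60,79.5)),('post',(0,-32,80))): print(n,w(p,np.array(j)/1e3).round(4))
for n,a,b in(('s0',(298,432),(297,532)),('s1',(130,410),(123,510)),('s2',(258,45),(268,132))):
    A,B=[atz(c,*px(q),.0915) for q in(a,b)];d=A-B
    print(n,((A+B)/2).round(4),np.linalg.norm(d).round(3),'rel angle',np.degrees(np.arctan2(d[1],d[0])-p[2]).round(1))
from scipy.spatial.transform import Rotation as R
o=status.get_obs();print(R.from_quat(o['tool_rot']).as_matrix().round(3).tolist())
E
```

```text
jig [ 0.5492 -0.0062 -0.1436] -8.23 [ 0.65 -0.54 -0.11  0.24 -0.47  0.08 -0.78 -0.07 -0.19  0.09  0.22  0.17
  0.58  0.04]
plate [0.5578 0.0532 0.058 ]
s0 [0.4587 0.025  0.0795]
s1 [0.4707 0.1082 0.0795]
s2 [0.6508 0.0397 0.0795]
post [ 0.5446 -0.0379  0.08  ]
s0 [0.4589 0.0262 0.0915] 0.048 rel angle 6.5
s1 [0.4712 0.1089 0.0915] 0.048 rel angle 3.3
s2 [0.6512 0.0392 0.0915] 0.043 rel angle 13.7
[[-0.947, 0.321, -0.001], [0.321, 0.947, -0.002], [0.0, -0.002, -1.0]]
```

```bash
cat > to.py <<'E'
import sys
from h import *
from scipy.spatial.transform import Rotation as R
def to(x,y,z,yaw):
    o=status.get_obs();M=R.from_quat(o['tool_rot']).as_matrix()
    d=M.T@(np.array([x,y,z])-o['position']); a=np.radians(yaw); Y=np.array([np.cos(a),np.sin(a),0]);Z=np.array([0,0,-1.])
    D=M.T@np.c_[np.cross(Y,Z),Y,Z]
    print('t',round(o['time'],2),'dpos',d.round(4),'drot',np.degrees(R.from_matrix(D).as_rotvec()).round(2),'width',round(o['grip_width'],4),'gf',o['grip_force'],'F',o['ft_force'].round(1))
if __name__=='__main__': to(*map(float,sys.argv[1:]))
E
python3 to.py .471 .1085 .15 -94.9
```

```text
t 0.1 dpos [-0.4114 -0.3703  0.0722] drot [-5.0000e-02  1.5000e-01  1.6618e+02] width 0.0869 gf 0.0 F [-0.   0.8 -0.7]
```

Emit:
{"name": "arm_command", "arguments": {
  "delta_rot": [
    [0, 0, 83],
    [0, 0, 83],
    [0, 0, 83],
    [0, 0, 83],
    [0, 0, 83],
    [0, 0, 83],
    [0, 0, 83],
    [0, 0, 83],
    [0, 0, 83],
    [0, 0, 83],
    [0, 0, 83],
    [0, 0, 83]
  ],
  "delta_pos": [
    [-0.411, -0.37, 0.072],
    [-0.411, -0.37, 0.072],
    [-0.411, -0.37, 0.072],
    [-0.411, -0.37, 0.072],
    [-0.411, -0.37, 0.072],
    [-0.411, -0.37, 0.072],
    [-0.411, -0.37, 0.072],
    [-0.411, -0.37, 0.072],
    [-0.411, -0.37, 0.072],
    [-0.411, -0.37, 0.072],
    [-0.411, -0.37, 0.072],
    [-0.411, -0.37, 0.072]
  ],
  "gripper": [0, 0, 0, 0, 0, 0, 0, 0, 0, 0, 0, 0],
  "grip_force": 25
}}

```text
time: 1.1
position: [0.4436, 0.1575, 0.1576]
tool_rot: [0.777, 0.629, -0.0, -0.0]
ft_force: [0.3, -0.0, -0.5]
grip_width: 0.0433
grip_force: 0.0
```

```bash
python3 to.py .471 .1085 .15 -94.9
```

```text
t 1.1 dpos [-0.0422  0.0371  0.0076] drot [-1.000e-02  1.000e-02  8.286e+01] width 0.0433 gf 0.0 F [ 0.3 -0.  -0.5]
```

Emit:
{"name": "arm_command", "arguments": {
  "delta_rot": [
    [0, 0, 83],
    [0, 0, 83],
    [0, 0, 83],
    [0, 0, 83],
    [0, 0, 83],
    [0, 0, 83],
    [0, 0, 83],
    [0, 0, 83],
    [0, 0, 83],
    [0, 0, 83],
    [0, 0, 83],
    [0, 0, 83]
  ],
  "delta_pos": [
    [-0.037, 0.032, 0.0],
    [-0.037, 0.032, 0.0],
    [-0.037, 0.032, 0.0],
    [-0.037, 0.032, 0.0],
    [-0.037, 0.032, 0.0],
    [-0.037, 0.032, 0.0],
    [-0.037, 0.032, 0.0],
    [-0.037, 0.032, 0.0],
    [-0.037, 0.032, 0.0],
    [-0.037, 0.032, 0.0],
    [-0.037, 0.032, 0.0],
    [-0.037, 0.032, 0.0]
  ],
  "gripper": [0, 0, 0, 0, 0, 0, 0, 0, 0, 0, 0, 0]
}}

```text
time: 2.1
position: [0.4666, 0.1167, 0.1577]
tool_rot: [0.999, -0.044, -0.0, 0.0]
ft_force: [0.2, -1.0, 0.1]
grip_width: 0.0436
grip_force: 0.0
```

Emit:
{"name": "arm_command", "arguments": {
  "delta_rot": [
    [0, 0, 0],
    [0, 0, 0]
  ],
  "delta_pos": [
    [0, 0, 0],
    [0, 0, 0]
  ],
  "gripper": [0, 0]
}}

```text
time: 2.27
position: [0.4667, 0.1167, 0.1578]
tool_rot: [0.999, -0.04, -0.0, 0.0]
ft_force: [0.7, -0.6, 1.1]
grip_width: 0.0433
grip_force: 0.0
```

```bash
python3 to.py .471 .1085 .069 -94.9
```

```text
t 2.27 dpos [0.005  0.0078 0.0888] drot [0.   0.03 0.29] width 0.0433 gf 0.0 F [ 0.7 -0.6  1.1]
```

Emit:
{"name": "arm_command", "arguments": {
  "delta_rot": [
    [0, 0, 0],
    [0, 0, 0],
    [0, 0, 0],
    [0, 0, 0],
    [0, 0, 0],
    [0, 0, 0],
    [0, 0, 0],
    [0, 0, 0],
    [0, 0, 0],
    [0, 0, 0]
  ],
  "delta_pos": [
    [0.005, 0.008, 0.03],
    [0.005, 0.008, 0.06],
    [0.005, 0.008, 0.08],
    [0.005, 0.008, 0.089],
    [0.005, 0.008, 0.089],
    [0.005, 0.008, 0.089],
    [0.005, 0.008, 0.089],
    [0.005, 0.008, 0.089],
    [0.005, 0.008, 0.089],
    [0.005, 0.008, 0.089]
  ],
  "gripper": [0, 0, 0, 0, 0, 1, 1, 1, 1, 1]
}}

```text
time: 3.1
position: [0.4718, 0.1084, 0.0699]
tool_rot: [0.999, -0.041, 0.001, -0.0]
ft_force: [0.1, 0.1, -0.8]
grip_width: 0.0179
grip_force: 0.0
```

Emit:
{"name": "arm_command", "arguments": {
  "delta_rot": [
    [0, 0, 0],
    [0, 0, 0],
    [0, 0, 0]
  ],
  "delta_pos": [
    [0, 0, 0],
    [0, 0, 0],
    [0, 0, 0]
  ],
  "gripper": [1, 1, 1]
}}

```text
time: 3.35
position: [0.4716, 0.1083, 0.0696]
tool_rot: [0.999, -0.041, 0.001, 0.0]
ft_force: [-0.5, -0.0, 7.1]
grip_width: 0.0117
grip_force: 25.0
```

Emit:
{"name": "arm_command", "arguments": {
  "delta_rot": [
    [0, 0, -7],
    [0, 0, -14],
    [0, 0, -21],
    [0, 0, -28],
    [0, 0, -35],
    [0, 0, -42],
    [0, 0, -49],
    [0, 0, -56],
    [0, 0, -63],
    [0, 0, -70],
    [0, 0, -77],
    [0, 0, -84]
  ],
  "delta_pos": [
    [0, 0, 0],
    [0, 0, 0],
    [0, 0, 0],
    [0, 0, 0],
    [0, 0, 0],
    [0, 0, 0],
    [0, 0, 0],
    [0, 0, 0],
    [0, 0, 0],
    [0, 0, 0],
    [0, 0, 0],
    [0, 0, 0]
  ],
  "gripper": [1, 1, 1, 1, 1, 1, 1, 1, 1, 1, 1, 1]
}}

```text
time: 4.35
position: [0.4724, 0.1074, 0.0696]
tool_rot: [0.768, 0.64, 0.001, 0.001]
ft_force: [0.9, -3.7, 4.1]
grip_width: 0.0118
grip_force: 25.0
```

```bash
python3 to.py .4588 .0256 .15 -91.7
```

```text
t 4.35 dpos [-0.083   0.0015 -0.0803] drot [ 1.600e-01 -7.000e-02  8.134e+01] width 0.0118 gf 25.00041110208258 F [ 0.9 -3.7  4.1]
```

Emit:
{"name": "arm_command", "arguments": {
  "delta_rot": [
    [0, 0, 0],
    [0, 0, 0],
    [0, 0, 0],
    [0, 0, 0],
    [0, 0, 0],
    [0, 0, 7],
    [0, 0, 14],
    [0, 0, 21],
    [0, 0, 28],
    [0, 0, 35],
    [0, 0, 42],
    [0, 0, 49]
  ],
  "delta_pos": [
    [0, 0, 0],
    [0, 0, 0],
    [0, 0, 0],
    [0, 0, -0.03],
    [0, 0, -0.06],
    [0, 0, -0.08],
    [-0.02, 0.001, -0.08],
    [-0.05, 0.001, -0.08],
    [-0.07, 0.001, -0.08],
    [-0.083, 0.0015, -0.08],
    [-0.083, 0.0015, -0.08],
    [-0.083, 0.0015, -0.08]
  ],
  "gripper": [0, 0, 0, 0, 0, 0, 0, 0, 0, 0, 0, 0]
}}

```text
time: 5.35
position: [0.4568, 0.0259, 0.1488]
tool_rot: [0.967, 0.256, -0.0, -0.0]
ft_force: [-0.4, 0.9, -0.1]
grip_width: 0.0432
grip_force: 0.0
```

Emit:
{"name": "arm_command", "arguments": {
  "delta_rot": [
    [0, 0, 7],
    [0, 0, 14],
    [0, 0, 21],
    [0, 0, 28],
    [0, 0, 32.3],
    [0, 0, 32.3]
  ],
  "delta_pos": [
    [0, 0, 0],
    [0, 0, 0],
    [0, 0, 0],
    [0, 0, 0],
    [0, 0, 0],
    [0, 0, 0]
  ],
  "gripper": [0, 0, 0, 0, 0, 0]
}}

```text
time: 5.85
position: [0.4569, 0.0268, 0.1487]
tool_rot: [1.0, -0.019, -0.0, -0.0]
ft_force: [-0.3, -0.1, 1.0]
grip_width: 0.0434
grip_force: 0.0
```

```bash
python3 to.py .4588 .0256 .069 -91.7; python3 -c "
from h import *
c=shot('top','top1');im=c['pixels'][210:330,260:400]
cv2.imwrite('pics/jig1.png',cv2.convertScaleAbs(cv2.resize(im,None,fx=5,fy=5,interpolation=cv2.INTER_CUBIC),alpha=1.7))"
```

```text
t 5.85 dpos [0.0021 0.0012 0.0797] drot [-0.02  0.05 -0.48] width 0.0434 gf 0.0 F [-0.3 -0.1  1. ]
```

View pics/jig1.png

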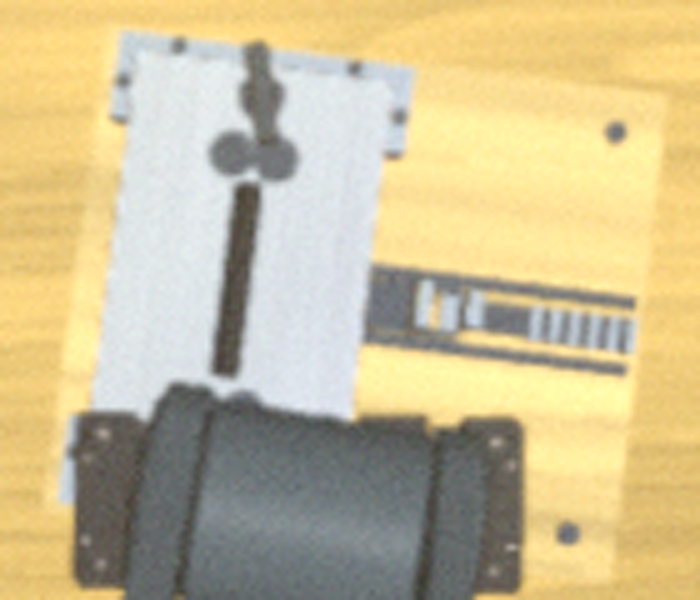

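The gripper hides both near screws, and the plate, the handle (247,183)-(226,376) and screw 2 haven't moved. I'll carry on with screw 0.

Emit:
{"name": "arm_command", "arguments": {
  "delta_rot": [
    [0, 0, 0],
    [0, 0, 0],
    [0, 0, 0],
    [0, 0, 0],
    [0, 0, 0],
    [0, 0, 0],
    [0, 0, 0],
    [0, 0, 0],
    [0, 0, 0],
    [0, 0, 0],
    [0, 0, 0],
    [0, 0, 0]
  ],
  "delta_pos": [
    [0.002, 0.001, 0.03],
    [0.002, 0.001, 0.06],
    [0.002, 0.001, 0.08],
    [0.002, 0.001, 0.08],
    [0.002, 0.001, 0.08],
    [0.002, 0.001, 0.08],
    [0.002, 0.001, 0.08],
    [0.002, 0.001, 0.08],
    [0.002, 0.001, 0.08],
    [0.002, 0.001, 0.08],
    [0.002, 0.001, 0.08],
    [0.002, 0.001, 0.08]
  ],
  "gripper": [0, 0, 0, 0, 1, 1, 1, 1, 1, 1, 1, 1]
}}

```text
time: 6.9
position: [0.4597, 0.0253, 0.0698]
tool_rot: [1.0, -0.017, 0.001, 0.0]
ft_force: [-0.3, -0.7, 5.5]
grip_width: 0.0117
grip_force: 25.0
```

Emit:
{"name": "arm_command", "arguments": {
  "delta_rot": [
    [0, 0, -7],
    [0, 0, -14],
    [0, 0, -21],
    [0, 0, -28],
    [0, 0, -35],
    [0, 0, -42],
    [0, 0, -49],
    [0, 0, -56],
    [0, 0, -63],
    [0, 0, -70],
    [0, 0, -77],
    [0, 0, -81]
  ],
  "delta_pos": [
    [0, 0, 0],
    [0, 0, 0],
    [0, 0, 0],
    [0, 0, 0],
    [0, 0, 0],
    [0, 0, 0],
    [0, 0, 0],
    [0, 0, 0],
    [0, 0, 0],
    [0, 0, 0],
    [0, 0, 0],
    [0, 0, 0]
  ],
  "gripper": [1, 1, 1, 1, 1, 1, 1, 1, 1, 1, 1, 1]
}}

```text
time: 7.9
position: [0.4601, 0.0249, 0.0698]
tool_rot: [0.77, 0.638, 0.001, 0.001]
ft_force: [-0.1, -2.4, 5.9]
grip_width: 0.0117
grip_force: 25.0
```

```bash
python3 to.py .651 .0395 .15 -84.5
```

```text
t 7.9 dpos [ 0.0499  0.185  -0.0798] drot [ 1.300e-01 -7.000e-02  7.377e+01] width 0.0117 gf 25.000757966190577 F [-0.1 -2.4  5.9]
```

Emit:
{"name": "arm_command", "arguments": {
  "delta_rot": [
    [0, 0, 0],
    [0, 0, 0],
    [0, 0, 0],
    [0, 0, 0],
    [0, 0, 0],
    [0, 0, 7],
    [0, 0, 14],
    [0, 0, 21],
    [0, 0, 28],
    [0, 0, 35],
    [0, 0, 42],
    [0, 0, 49]
  ],
  "delta_pos": [
    [0, 0, 0],
    [0, 0, 0],
    [0, 0, 0],
    [0, 0, -0.03],
    [0, 0, -0.06],
    [0, 0, -0.08],
    [0.01, 0.03, -0.08],
    [0.02, 0.07, -0.08],
    [0.03, 0.11, -0.08],
    [0.04, 0.15, -0.08],
    [0.05, 0.185, -0.08],
    [0.05, 0.185, -0.08]
  ],
  "gripper": [0, 0, 0, 0, 0, 0, 0, 0, 0, 0, 0, 0]
}}

```text
time: 8.9
position: [0.6586, 0.0391, 0.1491]
tool_rot: [0.967, 0.255, 0.005, 0.002]
ft_force: [0.5, -0.2, 0.4]
grip_width: 0.0435
grip_force: 0.0
```

Emit:
{"name": "arm_command", "arguments": {
  "delta_rot": [
    [0, 0, 7],
    [0, 0, 14],
    [0, 0, 21],
    [0, 0, 24.5],
    [0, 0, 24.5]
  ],
  "delta_pos": [
    [0, 0, 0],
    [0, 0, 0],
    [0, 0, 0],
    [0, 0, 0],
    [0, 0, 0]
  ],
  "gripper": [0, 0, 0, 0, 0]
}}

```text
time: 9.32
position: [0.6498, 0.0394, 0.1483]
tool_rot: [0.999, 0.047, -0.001, -0.0]
ft_force: [-0.0, 0.3, -0.1]
grip_width: 0.0436
grip_force: 0.0
```

```bash
python3 to.py .651 .0395 .069 -84.5
```

```text
t 9.32 dpos [0.0013 0.     0.0793] drot [-0.03  0.09 -0.12] width 0.0436 gf 0.0 F [-0.   0.3 -0.1]
```

Emit:
{"name": "arm_command", "arguments": {
  "delta_rot": [
    [0, 0, 0],
    [0, 0, 0],
    [0, 0, 0],
    [0, 0, 0],
    [0, 0, 0],
    [0, 0, 0],
    [0, 0, 0],
    [0, 0, 0],
    [0, 0, 0],
    [0, 0, 0],
    [0, 0, 0],
    [0, 0, 0]
  ],
  "delta_pos": [
    [0.001, 0, 0.03],
    [0.001, 0, 0.06],
    [0.001, 0, 0.077],
    [0.001, 0, 0.077],
    [0.001, 0, 0.077],
    [0.001, 0, 0.077],
    [0.001, 0, 0.077],
    [0.001, 0, 0.077],
    [0.001, 0, 0.077],
    [0.001, 0, 0.077],
    [0.001, 0, 0.077],
    [0.001, 0, 0.077]
  ],
  "gripper": [0, 0, 0, 0, 1, 1, 1, 1, 1, 1, 1, 1]
}}

```text
time: 10.32
position: [0.652, 0.039, 0.0731]
tool_rot: [0.999, 0.048, 0.001, 0.0]
ft_force: [-0.3, -0.0, 4.7]
grip_width: 0.0116
grip_force: 25.0
```

Emit:
{"name": "arm_command", "arguments": {
  "delta_rot": [
    [0, 0, -7],
    [0, 0, -14],
    [0, 0, -21],
    [0, 0, -28],
    [0, 0, -35],
    [0, 0, -42],
    [0, 0, -49],
    [0, 0, -56],
    [0, 0, -63],
    [0, 0, -70],
    [0, 0, -74],
    [0, 0, -74]
  ],
  "delta_pos": [
    [0, 0, 0],
    [0, 0, 0],
    [0, 0, 0],
    [0, 0, 0],
    [0, 0, 0],
    [0, 0, 0],
    [0, 0, 0],
    [0, 0, 0],
    [0, 0, 0],
    [0, 0, 0],
    [0, 0, 0],
    [0, 0, 0]
  ],
  "gripper": [1, 1, 1, 1, 1, 1, 1, 1, 1, 1, 1, 1]
}}

```text
time: 11.32
position: [0.6523, 0.0387, 0.073]
tool_rot: [0.769, 0.64, 0.001, 0.001]
ft_force: [0.6, -0.7, 6.1]
grip_width: 0.0117
grip_force: 25.0
```

```bash
python3 to.py .5578 .0535 .15 -98.2
```

```text
t 11.32 dpos [-0.0026 -0.0954 -0.0772] drot [ 0.12 -0.09 87.74] width 0.0117 gf 25.00004142522812 F [ 0.6 -0.7  6.1]
```

Emit:
{"name": "arm_command", "arguments": {
  "delta_rot": [
    [0, 0, 0],
    [0, 0, 0],
    [0, 0, 0],
    [0, 0, 0],
    [0, 0, 0],
    [0, 0, 7],
    [0, 0, 14],
    [0, 0, 21],
    [0, 0, 28],
    [0, 0, 35],
    [0, 0, 42],
    [0, 0, 49]
  ],
  "delta_pos": [
    [0, 0, 0],
    [0, 0, 0],
    [0, 0, 0],
    [0, 0, -0.03],
    [0, 0, -0.06],
    [0, 0, -0.077],
    [-0.001, -0.03, -0.077],
    [-0.002, -0.07, -0.077],
    [-0.003, -0.095, -0.077],
    [-0.003, -0.095, -0.077],
    [-0.003, -0.095, -0.077],
    [-0.003, -0.095, -0.077]
  ],
  "gripper": [0, 0, 0, 0, 0, 0, 0, 0, 0, 0, 0, 0]
}}

```text
time: 12.32
position: [0.5565, 0.054, 0.1488]
tool_rot: [0.966, 0.26, -0.0, -0.0]
ft_force: [0.5, 0.4, 0.3]
grip_width: 0.0435
grip_force: 0.0
```

Emit:
{"name": "arm_command", "arguments": {
  "delta_rot": [
    [0, 0, 7],
    [0, 0, 14],
    [0, 0, 21],
    [0, 0, 28],
    [0, 0, 35],
    [0, 0, 38.7],
    [0, 0, 38.7]
  ],
  "delta_pos": [
    [0, 0, 0],
    [0, 0, 0],
    [0, 0, 0],
    [0, 0, 0],
    [0, 0, 0],
    [0, 0, 0],
    [0, 0, 0]
  ],
  "gripper": [0, 0, 0, 0, 0, 0, 0]
}}

```text
time: 12.9
position: [0.557, 0.0538, 0.1485]
tool_rot: [0.997, -0.073, -0.001, -0.0]
ft_force: [-0.4, -0.1, -0.3]
grip_width: 0.0434
grip_force: 0.0
```

```bash
python3 to.py .5578 .0535 .076 -98.2; python3 -c "
from h import *
c=shot('top','top2');im=c['pixels'][210:330,260:400]
cv2.imwrite('pics/jig2.png',cv2.convertScaleAbs(cv2.resize(im,None,fx=5,fy=5,interpolation=cv2.INTER_CUBIC),alpha=1.7))"
```

```text
t 12.9 dpos [0.0009 0.0002 0.0725] drot [-0.01  0.06 -0.12] width 0.0434 gf 0.0 F [-0.4 -0.1 -0.3]
```

View pics/jig2.png

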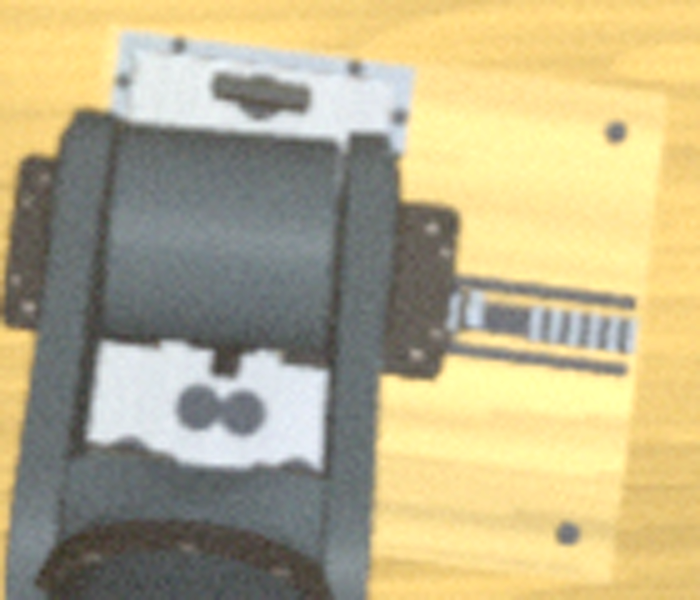

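Screw 2's wing (262,92) now lies along the plate's y. The other two are mostly hidden behind the arm, but each was gripped at 11.7 mm throughout its turn. I'll take the handle next.

Emit:
{"name": "arm_command", "arguments": {
  "delta_rot": [
    [0, 0, 0],
    [0, 0, 0],
    [0, 0, 0],
    [0, 0, 0],
    [0, 0, 0],
    [0, 0, 0],
    [0, 0, 0],
    [0, 0, 0],
    [0, 0, 0],
    [0, 0, 0],
    [0, 0, 0],
    [0, 0, 0]
  ],
  "delta_pos": [
    [0.001, 0, 0.03],
    [0.001, 0, 0.06],
    [0.001, 0, 0.072],
    [0.001, 0, 0.072],
    [0.001, 0, 0.072],
    [0.001, 0, 0.072],
    [0.001, 0, 0.072],
    [0.001, 0, 0.072],
    [0.001, 0, 0.072],
    [0.001, 0, 0.072],
    [0.001, 0, 0.072],
    [0.001, 0, 0.072]
  ],
  "gripper": [0, 0, 0, 0, 1, 1, 1, 1, 1, 1, 1, 1],
  "grip_force": 45
}}

```text
time: 13.95
position: [0.5589, 0.0533, 0.0779]
tool_rot: [0.997, -0.072, 0.001, 0.0]
ft_force: [-0.9, -0.8, 5.7]
grip_width: 0.0137
grip_force: 45.0
```

Emit:
{"name": "arm_command", "arguments": {
  "delta_rot": [
    [0, 0, 0],
    [0, 0, 0],
    [0, 0, 0],
    [0, 0, 0]
  ],
  "delta_pos": [
    [0, 0, 0],
    [0, 0, -0.001],
    [0, 0, -0.002],
    [0, 0, -0.004]
  ],
  "gripper": [1, 1, 1, 1]
}}

```text
time: 14.28
position: [0.5575, 0.0536, 0.08]
tool_rot: [0.997, -0.072, -0.001, -0.0]
ft_force: [0.6, -0.6, -5.9]
grip_width: 0.0135
grip_force: 45.0
```

Emit:
{"name": "arm_command", "arguments": {
  "delta_rot": [
    [0, 0, 0],
    [0, 0, 0],
    [0, 0, 0],
    [0, 0, 0],
    [0, 0, 0],
    [0, 0, 0],
    [0, 0, 0]
  ],
  "delta_pos": [
    [0, 0, -0.005],
    [0, 0, -0.015],
    [0, 0, -0.03],
    [0, 0, -0.05],
    [0, 0, -0.075],
    [0, 0, -0.09],
    [0, 0, -0.1]
  ],
  "gripper": [1, 1, 1, 1, 1, 1, 1]
}}

```text
time: 14.87
position: [0.5591, 0.0535, 0.1836]
tool_rot: [0.997, -0.072, 0.002, 0.0]
ft_force: [0.6, -0.5, -6.6]
grip_width: 0.0134
grip_force: 45.0
```

```bash
python3 to.py .429 -.364 .18 -98.2
```

```text
t 14.87 dpos [-0.0691  0.4318  0.0033] drot [-0.01 -0.18 -0.02] width 0.0134 gf 44.993919264525175 F [ 0.6 -0.5 -6.6]
```

Emit:
{"name": "arm_command", "arguments": {
  "delta_rot": [
    [0, 0, 0],
    [0, 0, 0],
    [0, 0, 0],
    [0, 0, 0],
    [0, 0, 0],
    [0, 0, 0],
    [0, 0, 0],
    [0, 0, 0],
    [0, 0, 0],
    [0, 0, 0],
    [0, 0, 0],
    [0, 0, 0]
  ],
  "delta_pos": [
    [-0.002, 0.012, 0],
    [-0.006, 0.036, 0],
    [-0.011, 0.07, 0],
    [-0.017, 0.106, 0],
    [-0.023, 0.142, 0],
    [-0.028, 0.178, 0],
    [-0.034, 0.214, 0],
    [-0.04, 0.25, 0],
    [-0.046, 0.286, 0],
    [-0.051, 0.322, 0],
    [-0.057, 0.358, 0],
    [-0.062, 0.388, 0]
  ],
  "gripper": [1, 1, 1, 1, 1, 1, 1, 1, 1, 1, 1, 1]
}}

```text
time: 15.87
position: [0.4393, -0.3239, 0.1801]
tool_rot: [0.997, -0.072, -0.001, -0.0]
ft_force: [0.6, -0.5, -5.2]
grip_width: 0.0136
grip_force: 45.0
```

Emit:
{"name": "arm_command", "arguments": {
  "delta_rot": [
    [0, 0, 0],
    [0, 0, 0],
    [0, 0, 0],
    [0, 0, 0]
  ],
  "delta_pos": [
    [-0.004, 0.023, 0],
    [-0.006, 0.035, 0],
    [-0.007, 0.043, 0],
    [-0.007, 0.043, 0]
  ],
  "gripper": [1, 1, 1, 1]
}}

```text
time: 16.2
position: [0.4276, -0.3641, 0.1804]
tool_rot: [0.997, -0.073, -0.0, -0.0]
ft_force: [0.5, -0.1, -6.4]
grip_width: 0.0134
grip_force: 45.0
```

```bash
python3 to.py .429 -.364 .043 -98.2; python3 -c "
from h import *
c=shot('side','side2');cv2.imwrite('pics/side2.png',c['pixels'])"
```

```text
t 16.2 dpos [ 0.0015 -0.0002  0.1374] drot [-0.03  0.05 -0.13] width 0.0134 gf 44.99369943514466 F [ 0.5 -0.1 -6.4]
```

View pics/side2.png

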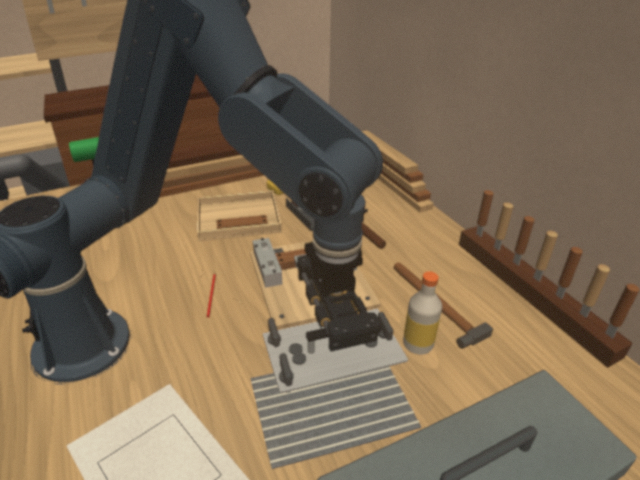

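The plate hangs level over the mat around (335,350), clear of the glue bottle, and the screws' wings lie across it. I'll lower it now.

Emit:
{"name": "arm_command", "arguments": {
  "delta_rot": [
    [0, 0, 0],
    [0, 0, 0],
    [0, 0, 0],
    [0, 0, 0],
    [0, 0, 0],
    [0, 0, 0],
    [0, 0, 0],
    [0, 0, 0]
  ],
  "delta_pos": [
    [0.001, 0, 0.01],
    [0.001, 0, 0.03],
    [0.001, 0, 0.06],
    [0.001, 0, 0.09],
    [0.001, 0, 0.115],
    [0.001, 0, 0.126],
    [0.001, 0, 0.13],
    [0.001, 0, 0.132]
  ],
  "gripper": [1, 1, 1, 1, 1, 1, 1, 1]
}}

```text
time: 16.92
position: [0.4299, -0.3624, 0.0484]
tool_rot: [0.997, -0.071, -0.0, -0.0]
ft_force: [-0.8, -0.8, -5.3]
grip_width: 0.0133
grip_force: 45.0
```

Emit:
{"name": "arm_command", "arguments": {
  "delta_rot": [
    [0, 0, 0],
    [0, 0, 0],
    [0, 0, 0],
    [0, 0, 0]
  ],
  "delta_pos": [
    [0, 0, 0.001],
    [0, 0, 0.002],
    [0, 0, 0.003],
    [0, 0, 0.004]
  ],
  "gripper": [1, 1, 1, 1]
}}

```text
time: 17.25
position: [0.43, -0.3641, 0.0461]
tool_rot: [0.997, -0.072, 0.001, 0.001]
ft_force: [0.8, -0.0, -4.7]
grip_width: 0.0134
grip_force: 45.0
```

Emit:
{"name": "arm_command", "arguments": {
  "delta_rot": [
    [0, 0, 0],
    [0, 0, 0],
    [0, 0, 0]
  ],
  "delta_pos": [
    [0, 0, 0.001],
    [0, 0, 0.002],
    [0, 0, 0.002]
  ],
  "gripper": [1, 1, 1]
}}

```text
time: 17.5
position: [0.4296, -0.3636, 0.0434]
tool_rot: [0.997, -0.072, 0.0, 0.0]
ft_force: [0.6, 0.8, -3.5]
grip_width: 0.0138
grip_force: 45.0
```

Emit:
{"name": "arm_command", "arguments": {
  "delta_rot": [
    [0, 0, 0],
    [0, 0, 0],
    [0, 0, 0],
    [0, 0, 0],
    [0, 0, 0],
    [0, 0, 0],
    [0, 0, 0],
    [0, 0, 0],
    [0, 0, 0]
  ],
  "delta_pos": [
    [0, 0, 0.001],
    [0, 0, 0.001],
    [0, 0, 0.001],
    [0, 0, 0.001],
    [0, 0, 0.001],
    [0, 0, -0.02],
    [0, 0, -0.05],
    [0, 0, -0.09],
    [0, 0, -0.11]
  ],
  "gripper": [1, -0.45, -0.45, -0.45, -0.45, -0.45, -0.45, -0.45, -0.45],
  "grip_force": 20
}}

```text
time: 18.25
position: [0.4306, -0.3647, 0.1565]
tool_rot: [0.997, -0.072, 0.002, 0.002]
ft_force: [-0.6, -0.7, -0.1]
grip_width: 0.0582
grip_force: 0.0
```

```bash
python3 to.py .5436 -.0448 .15 -98.2
```

```text
t 18.25 dpos [ 0.066  -0.3328  0.0056] drot [ 0.2  -0.21 -0.02] width 0.0582 gf 0.0 F [-0.6 -0.7 -0.1]
```

Emit:
{"name": "arm_command", "arguments": {
  "delta_rot": [
    [0, 0, 0],
    [0, 0, 0],
    [0, 0, 0],
    [0, 0, 0],
    [0, 0, 0],
    [0, 0, 0],
    [0, 0, 0],
    [0, 0, 0],
    [0, 0, 0],
    [0, 0, 0],
    [0, 0, 0]
  ],
  "delta_pos": [
    [0.066, -0.333, 0.005],
    [0.066, -0.333, 0.005],
    [0.066, -0.333, 0.005],
    [0.066, -0.333, 0.005],
    [0.066, -0.333, 0.005],
    [0.066, -0.333, 0.005],
    [0.066, -0.333, 0.005],
    [0.066, -0.333, 0.005],
    [0.066, -0.333, 0.005],
    [0.066, -0.333, 0.005],
    [0.066, -0.333, 0.005]
  ],
  "gripper": [-0.45, -0.45, -0.45, -0.45, -0.45, -0.45, -0.45, -0.45, -0.45, -0.45, -0.45]
}}

```text
time: 19.17
position: [0.5423, -0.0432, 0.1479]
tool_rot: [0.997, -0.071, -0.0, 0.0]
ft_force: [-0.8, -0.6, -0.0]
grip_width: 0.0632
grip_force: 0.0
```

```bash
python3 to.py .5436 -.0448 .066 -98.2; python3 -c "
from h import *
a=shot('top','top3')['pixels'];b=shot('side','side3')['pixels']
s=lambda im,x,y,w,h,f:cv2.resize(im[y:y+h,x:x+w],None,fx=f,fy=f,interpolation=cv2.INTER_CUBIC)
A=s(a,260,210,260,170,3);B=s(b,240,220,180,255,1.6)
cv2.imwrite('pics/m3.png',cv2.convertScaleAbs(np.hstack([cv2.copyMakeBorder(cv2.resize(A,(500,327)),0,408-327,0,0,0),B]),alpha=1.6)); print(B.shape)"
```

```text
t 19.17 dpos [0.0015 0.0013 0.0819] drot [0.04 0.01 0.07] width 0.0632 gf 0.0 F [-0.8 -0.6 -0. ]
(408, 288, 3)
```

View pics/m3.png

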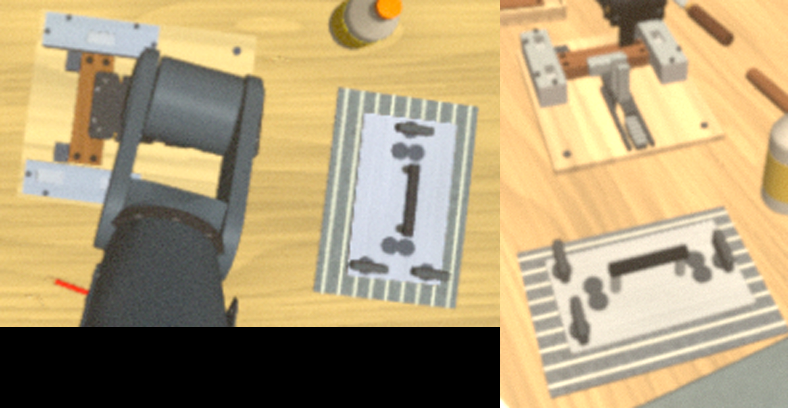

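The plate sits squarely in the middle of the mat (left half at (408,200)). The rail is exposed, and the post and lever are upright at (620,85) in the right half.

Emit:
{"name": "arm_command", "arguments": {
  "delta_rot": [
    [0, 0, 0],
    [0, 0, 0],
    [0, 0, 0],
    [0, 0, 0],
    [0, 0, 0],
    [0, 0, 0],
    [0, 0, 0],
    [0, 0, 0],
    [0, 0, 0],
    [0, 0, 0],
    [0, 0, 0],
    [0, 0, 0]
  ],
  "delta_pos": [
    [0.001, 0.001, 0.03],
    [0.001, 0.001, 0.06],
    [0.001, 0.001, 0.082],
    [0.001, 0.001, 0.082],
    [0.001, 0.001, 0.082],
    [0.001, 0.001, 0.082],
    [0.001, 0.001, 0.082],
    [0.001, 0.001, 0.082],
    [0.001, 0.001, 0.082],
    [0.001, 0.001, 0.082],
    [0.001, 0.001, 0.082],
    [0.001, 0.001, 0.082]
  ],
  "gripper": [-0.45, -0.45, -0.45, 1, 1, 1, 1, 1, 1, 1, 1, 1]
}}

```text
time: 20.27
position: [0.5449, -0.0458, 0.0684]
tool_rot: [0.997, -0.071, 0.002, 0.001]
ft_force: [-0.7, -2.7, 6.5]
grip_width: 0.0231
grip_force: 21.1
```

Emit:
{"name": "arm_command", "arguments": {
  "delta_rot": [
    [0, 0, 0],
    [0, 0, 0],
    [0, 0, 0],
    [0, 0, 0],
    [0, 0, 0],
    [0, 0, 0],
    [0, 0, 0],
    [0, 0, 0],
    [0, 0, 0]
  ],
  "delta_pos": [
    [0, 0, 0],
    [0, 0, 0],
    [0, 0.005, 0],
    [0, 0.012, 0],
    [0, 0.02, 0],
    [0, 0.03, 0],
    [0, 0.04, 0],
    [0, 0.046, 0],
    [0, 0.046, 0]
  ],
  "gripper": [1, 1, 1, 1, 1, 1, 1, 1, 1]
}}

```text
time: 21.02
position: [0.5381, -0.0916, 0.0684]
tool_rot: [0.997, -0.072, 0.002, 0.001]
ft_force: [-1.6, -2.1, 7.1]
grip_width: 0.0232
grip_force: 21.1
```

Emit:
{"name": "arm_command", "arguments": {
  "delta_rot": [
    [0, 0, 0],
    [0, 0, 0],
    [0, 0, 0],
    [0, 0, 0],
    [0, 0, 0],
    [0, 0, 0],
    [0, 0, 0],
    [0, 0, 0],
    [0, 0, 0],
    [0, 0, 0],
    [0, 0, 0],
    [0, 0, 0]
  ],
  "delta_pos": [
    [0, 0, 0],
    [0, 0, 0],
    [0, 0, 0],
    [0, 0, 0],
    [0, 0, -0.03],
    [0, 0, -0.06],
    [0, -0.02, -0.075],
    [0, -0.06, -0.075],
    [0, -0.1, -0.075],
    [0, -0.13, -0.075],
    [0, -0.145, -0.075],
    [0, -0.145, -0.075]
  ],
  "gripper": [-0.6, -0.6, -0.6, -0.6, -0.6, -0.6, -0.6, -0.6, -0.6, -0.6, -0.6, -0.6]
}}

```text
time: 22.02
position: [0.5571, 0.0574, 0.141]
tool_rot: [0.998, -0.069, -0.0, -0.001]
ft_force: [-0.5, -0.0, -0.3]
grip_width: 0.0693
grip_force: 0.0
```

```bash
python3 to.py .5578 .0534 .018 -98.2; python3 -c "
from h import *
b=shot('side','side4')['pixels'];a=shot('top','top4')['pixels']
s=lambda im,x,y,w,h,f:cv2.resize(im[y:y+h,x:x+w],None,fx=f,fy=f,interpolation=cv2.INTER_CUBIC)
cv2.imwrite('pics/m4.png',cv2.convertScaleAbs(np.hstack([s(b,235,215,150,120,3),s(a,265,210,100,120,3)]),alpha=1.6))"
```

```text
t 22.02 dpos [0.0012 0.004  0.123 ] drot [-0.07  0.01  0.24] width 0.0693 gf 0.0 F [-0.5 -0.  -0.3]
```

View pics/m4.png

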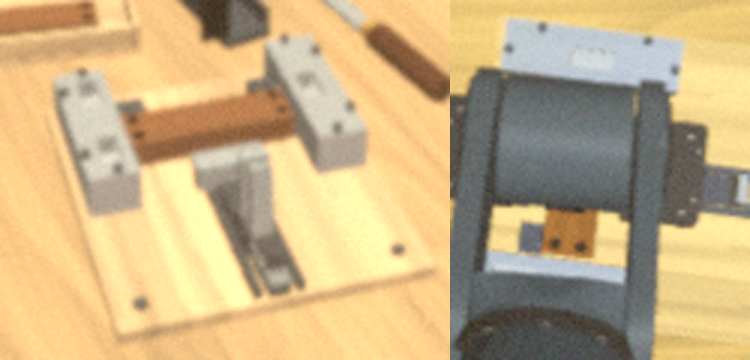

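The clamp bar is clearly back at (235,180) and the rail lies free at (215,120). I'll pick the rail up next.

Emit:
{"name": "arm_command", "arguments": {
  "delta_rot": [
    [0, 0, 0],
    [0, 0, 0],
    [0, 0, 0],
    [0, 0, 0],
    [0, 0, 0],
    [0, 0, 0],
    [0, 0, 0],
    [0, 0, 0],
    [0, 0, 0],
    [0, 0, 0],
    [0, 0, 0],
    [0, 0, 0]
  ],
  "delta_pos": [
    [0.001, 0.004, 0.03],
    [0.001, 0.004, 0.065],
    [0.001, 0.004, 0.1],
    [0.001, 0.004, 0.115],
    [0.001, 0.004, 0.121],
    [0.001, 0.004, 0.121],
    [0.001, 0.004, 0.121],
    [0.001, 0.004, 0.121],
    [0.001, 0.004, 0.121],
    [0.001, 0.004, 0.121],
    [0.001, 0.004, 0.121],
    [0.001, 0.004, 0.121]
  ],
  "gripper": [-0.6, -0.6, -0.6, -0.6, -0.6, -0.6, 1, 1, 1, 1, 1, 1]
}}

```text
time: 23.12
position: [0.5586, 0.0497, 0.0211]
tool_rot: [0.997, -0.072, 0.001, -0.0]
ft_force: [-0.1, 0.3, 6.5]
grip_width: 0.0441
grip_force: 20.0
```

Emit:
{"name": "arm_command", "arguments": {
  "delta_rot": [
    [0, 0, 0],
    [0, 0, 0],
    [0, 0, 0],
    [0, 0, 0],
    [0, 0, 0],
    [0, 0, 0],
    [0, 0, 0],
    [0, 0, 0]
  ],
  "delta_pos": [
    [0, 0, 0],
    [0, 0, 0],
    [0, 0, -0.005],
    [0, 0, -0.02],
    [0, 0, -0.045],
    [0, 0, -0.075],
    [0, 0, -0.1],
    [0, 0, -0.12]
  ],
  "gripper": [1, 1, 1, 1, 1, 1, 1, 1]
}}

```text
time: 23.78
position: [0.558, 0.0495, 0.1419]
tool_rot: [0.997, -0.072, 0.001, 0.0]
ft_force: [0.2, -0.4, -1.6]
grip_width: 0.0437
grip_force: 20.0
```

Run:
```python
from fit import *
c=load('top')
# tray: fit with wall-top corners and finished rail
pts=[((.12,.1,.032),(172,251)),((.12,-.1,.032),(243,265)),((-.12,-.1,.032),(221,357)),((-.12,.1,.032),(148,338))]
q=least_squares(lambda p:np.concatenate([np.subtract(proj(c,w(p,j)),u) for j,u in pts]),[.47,.34,-.25])
p=q.x; print('tray',p.round(4),np.degrees(p[2]).round(1),q.fun.round(1))
print('rail2 in img tray?',proj(c,w(p,(0,-.065,.032)))); g=w(p,(0,.025,0)); print('goal',g.round(4))
from to import to
to(g[0],g[1],.13,np.degrees(p[2])-90)
```

```text
tray [ 0.471   0.3399 -0.2511] -14.4 [-2.3 -3.1  1.7  0.9  1.4  1.1 -0.9  1.1]
rail2 in img tray? (np.float64(220.1837772807556), np.float64(308.6355207308459))
goal [0.4772 0.3641 0.    ]
t 23.78 dpos [-0.1248 -0.2999  0.0117] drot [ 0.01 -0.07  6.18] width 0.0437 gf 19.99977797269821 F [ 0.2 -0.4 -1.6]
```

Emit:
{"name": "arm_command", "arguments": {
  "delta_rot": [
    [0, 0, 0],
    [0, 0, 1],
    [0, 0, 2],
    [0, 0, 3],
    [0, 0, 4],
    [0, 0, 5],
    [0, 0, 6],
    [0, 0, 6],
    [0, 0, 6],
    [0, 0, 6],
    [0, 0, 6],
    [0, 0, 6]
  ],
  "delta_pos": [
    [-0.005, -0.012, 0],
    [-0.015, -0.035, 0],
    [-0.028, -0.067, 0],
    [-0.041, -0.1, 0],
    [-0.055, -0.133, 0],
    [-0.069, -0.166, 0],
    [-0.083, -0.2, 0],
    [-0.096, -0.232, 0],
    [-0.108, -0.26, 0],
    [-0.118, -0.284, 0],
    [-0.125, -0.3, 0],
    [-0.125, -0.3, 0]
  ],
  "gripper": [1, 1, 1, 1, 1, 1, 1, 1, 1, 1, 1, 1]
}}

```text
time: 24.78
position: [0.4742, 0.3679, 0.1387]
tool_rot: [0.993, -0.122, -0.001, -0.0]
ft_force: [-0.0, -0.5, -1.4]
grip_width: 0.0436
grip_force: 20.0
```

Emit:
{"name": "arm_command", "arguments": {
  "delta_rot": [
    [0, 0, 0],
    [0, 0, 0],
    [0, 0, 0],
    [0, 0, 0],
    [0, 0, 0],
    [0, 0, 0]
  ],
  "delta_pos": [
    [0, 0, 0.01],
    [0, 0, 0.03],
    [0, 0, 0.055],
    [0, 0, 0.075],
    [0, 0, 0.085],
    [0, 0, 0.085]
  ],
  "gripper": [1, 1, 1, 1, 1, 1]
}}

```text
time: 25.28
position: [0.4748, 0.362, 0.0515]
tool_rot: [0.992, -0.125, -0.003, 0.002]
ft_force: [-0.7, 0.5, -0.4]
grip_width: 0.0436
grip_force: 20.0
```

```bash
python3 to.py .4772 .3641 .0155 -104.4; python3 -c "
from h import *
b=shot('side','side5')['pixels'];a=shot('top','top5')['pixels']
s=lambda im,x,y,w,h,f:cv2.resize(im[y:y+h,x:x+w],None,fx=f,fy=f,interpolation=cv2.INTER_CUBIC)
cv2.imwrite('pics/m5.png',cv2.convertScaleAbs(np.hstack([s(b,180,160,130,120,3),s(a,130,230,130,120,3)]),alpha=1.6))"
```

```text
t 25.28 dpos [ 0.002  -0.0028  0.036 ] drot [0.3  0.32 0.1 ] width 0.0436 gf 19.999811947345734 F [-0.7  0.5 -0.4]
```

View pics/m5.png

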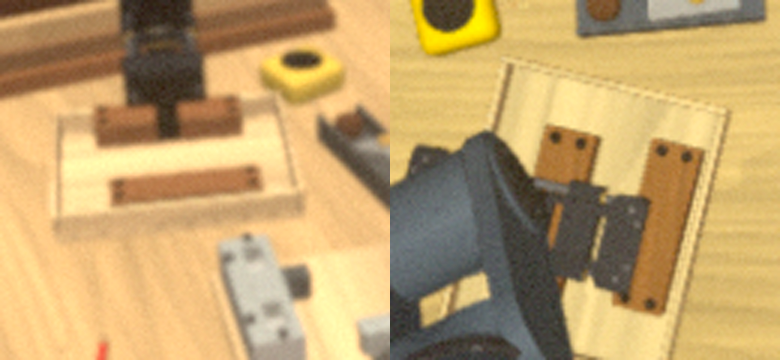

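The carried rail (170,120 on the left; 560,200 on the right) is over the free half of the tray, parallel to the finished rail at (665,225), with its holes up. I'll lower it gently.

Emit:
{"name": "arm_command", "arguments": {
  "delta_rot": [
    [0, 0, 0],
    [0, 0, 0],
    [0, 0, 0],
    [0, 0, 0],
    [0, 0, 0],
    [0, 0, 0],
    [0, 0, 0]
  ],
  "delta_pos": [
    [0, 0, 0.012],
    [0, 0, 0.022],
    [0, 0, 0.029],
    [0, 0, 0.032],
    [0, 0, 0.034],
    [0, 0, 0.035],
    [0, 0, 0.035]
  ],
  "gripper": [1, 1, 1, 1, 1, 1, 1]
}}

```text
time: 25.97
position: [0.4771, 0.3644, 0.0199]
tool_rot: [0.992, -0.124, 0.0, 0.0]
ft_force: [1.0, -1.3, -0.7]
grip_width: 0.0438
grip_force: 20.0
```

Emit:
{"name": "arm_command", "arguments": {
  "delta_rot": [
    [0, 0, 0],
    [0, 0, 0],
    [0, 0, 0],
    [0, 0, 0],
    [0, 0, 0]
  ],
  "delta_pos": [
    [0, 0, 0.001],
    [0, 0, 0.002],
    [0, 0, 0.003],
    [0, 0, 0.004],
    [0, 0, 0.004]
  ],
  "gripper": [1, 1, 1, 1, 1]
}}

```text
time: 26.38
position: [0.477, 0.3643, 0.0159]
tool_rot: [0.992, -0.124, -0.0, 0.0]
ft_force: [0.1, -0.1, -0.6]
grip_width: 0.0435
grip_force: 20.0
```

Emit:
{"name": "arm_command", "arguments": {
  "delta_rot": [
    [0, 0, 0],
    [0, 0, 0],
    [0, 0, 0],
    [0, 0, 0]
  ],
  "delta_pos": [
    [0, 0, 0.001],
    [0, 0, 0.002],
    [0, 0, 0.002],
    [0, 0, 0.002]
  ],
  "gripper": [1, 1, 1, 1]
}}

```text
time: 26.72
position: [0.4771, 0.3644, 0.0151]
tool_rot: [0.992, -0.124, 0.0, -0.0]
ft_force: [-0.4, -0.5, 5.1]
grip_width: 0.0438
grip_force: 20.0
```

Emit:
{"name": "arm_command", "arguments": {
  "delta_rot": [
    [0, 0, 0],
    [0, 0, 0],
    [0, 0, 0],
    [0, 0, 0],
    [0, 0, 0],
    [0, 0, 0],
    [0, 0, 0],
    [0, 0, 0],
    [0, 0, 0],
    [0, 0, 0],
    [0, 0, 0]
  ],
  "delta_pos": [
    [0, 0, 0],
    [0, 0, 0],
    [0, 0, 0],
    [0, 0, 0],
    [0, 0, -0.02],
    [0, 0, -0.05],
    [0, 0, -0.09],
    [0, 0, -0.12],
    [0, 0, -0.15],
    [0, 0, -0.15],
    [0, 0, -0.15]
  ],
  "gripper": [-0.45, -0.45, -0.45, -0.45, -0.45, -0.45, -0.45, -0.45, -0.45, -0.45, -0.45]
}}

```text
time: 27.63
position: [0.4782, 0.365, 0.166]
tool_rot: [0.992, -0.124, 0.002, -0.001]
ft_force: [-0.6, -0.1, 0.5]
grip_width: 0.0631
grip_force: 0.0
```

```bash
python3 -c "
from h import *
b=shot('side','side6')['pixels'];cv2.imwrite('pics/m6.png',cv2.convertScaleAbs(cv2.resize(b[150:470,150:470],None,fx=1.8,fy=1.8),alpha=1.5))"
```

```text
(no output)
```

View pics/m6.png

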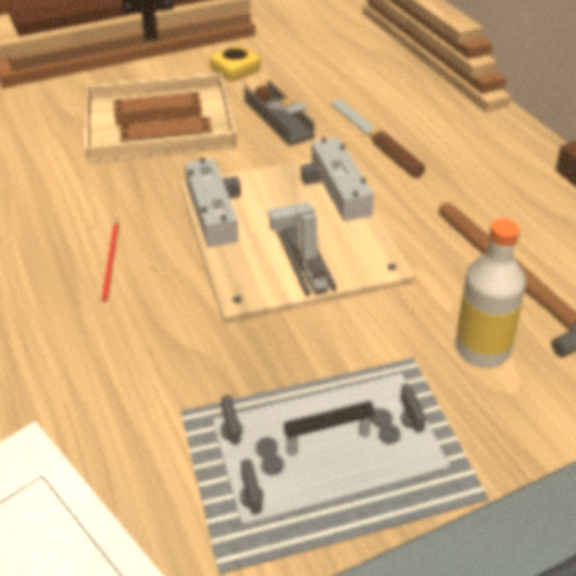

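Both rails lie flat in the tray ((158,107) and (165,128), the finished one unmoved), the plate is on the mat, the clamp is back and the gripper is clear.

```bash
python3 -c "
from rig import robot
print(robot.hand_in())"
```

```text
the job is handed in; nothing more can be done
None
```

I handed the job in at about 28 s: screws loosened, plate right way up in the middle of the mat, clamp bar slid about 46 mm back, and the drilled rail flat in the tray, holes up, beside the finished one; no verdict came back.

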